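Screw down the crank nut of a board press and lock it with the cross pin

TASK

The crank nut of the small board press on the soldering bench has been backed off. Turn it clockwise (seen from above) by one whole turn and then on to the next place where the slot across its crown lines up with the slot across the top of the column; only then lay the long lock pin into the lined-up slots, upright, about centred and resting on the slot's floor. The short pin beside it is for another press and does not belong here.

Things in the scene. Friction and masses are not known exactly. Their poses are not given: they have to be found in the camera images.
- press: Board press fixed to the bench: aluminium base 170 x 130 x 12 mm with a green circuit board and, in the middle, an upright threaded steel column 36 mm across. A slot 20 mm wide runs across the column's top along the press's x axis, floor 47 mm above the bench, column top 61 mm. Origin on the column's axis at bench level, z up.
- nut (a joint): Turn of the dark steel crank nut, 68 mm across, on the column (rad, grows clockwise from above; -10 to 0.8, 0.1 N m, stays put). 0 = as wanted, slots in line; they also line up each half turn before. Starts at -8.8 to -7.05, sinks 4 mm a turn. Its crown has a slot 26 mm wide right across, parallel to the crank arm; at 0 crown top 61 mm, slot floor 45 mm above the bench.
- crank_grip (a point): Point on the axis of the crank's upright black handle, a free-spinning sleeve 18 mm across, 60 mm from the column's axis. 12 mm below the sleeve's top, 40 mm above its foot; 85 mm above the bench with the nut at 0, up to 6 mm higher at the start. From above, the handle's direction from the column is the press's yaw minus the joint value.
- lock_pin: Long steel lock pin, 0.12 kg: bar 84 (x) x 14 x 14 mm, underside narrowed to 10 mm, with a flat upright grip tab on its middle, 26 (x) x 10 (y) mm, top 60 mm above the underside. Origin: centre of the underside, z up. Stands 14 mm above the bench in one of two grooves, 84 mm apart, of a grey rest 24 mm high; lift straight up. The pin in the other groove has a bar only 44 mm long.
Mind the look-alikes: they are no part of the job. What is shaped like the lock_pin but blue or yellow is not meant. What is shaped like the press but blue is not meant.

How it is judged:
By the outcome, as a careful person would: the job done as asked, in the order asked, and still so for the second after the job is handed in, with the robot touching nothing.
It also fails if it takes over 64 s, if anything falls off the work surface, if the arm or the gripper's body presses on something with over 40 N, if the wrist force passes 120 N, or if a joint passes its speed limit or range.

ROBOT

A 7-joint arm with a two-finger parallel gripper is mounted at the origin on the work surface. World frame = base frame: x ahead of the robot, y to its left, z up, the work surface at z = 0. Lengths are in m, angles in rad, forces in N, time in s.
With the tool pointing down it reaches from about 0.4 to 0.85 m from the base axis. Payload 4.5 kg.
Tool frame: the origin (TCP) lies at the very end of the fingers, on their centre line; the grasp point (between the pads) lies 19 mm behind it; z points along the fingers, x is the direction in which the jaws open and shut, and the axes are right-handed (so a half turn about z gives the same grasp; the last joint's range is limited). The gripper opens to 88 mm and grips with 3 to 60 N. Pads are 18 mm wide; open, the fingers measure 123 mm over their backs; the gripper's body (75 mm by 187 mm) begins 45 mm behind the grasp point.
Start: joints at [1.282, 0.689, -0.195, 1.565, 0.157, 0.902, -0.215], TCP at [0.198, -0.593, 0.217] pointing down, gripper open.
Joint ranges: [-3.01, 3.01], [-0.46, 2.08], [-1.47, 1.51], [0.13, 2.56], [-1, 4.14], [0.04, 2.09], [-2.66, 2.66]. Speed limits (rad/s): [2.57, 2.57, 3.14, 3.14, 3.14, 3.14, 3.14].

INTERFACE

Orientations are given as a unit quaternion [x, y, z, w].
In Python, from plant import * gives the robot as it stands.
- The arm moves only by the tool apply_moves, never from a script. Its argument "series" is a list of rows, each an object of numbers: "x", "y", "z": the shift along the tool's x, y, z in units of 80 cm (1.0 is 80 cm); "wx", "wy", "wz": the turn, a rotation vector about the tool's x, y, z in units of pi rad (1.0 is pi rad); "fingers": the opening, from -1 (shut) to 1 (fully open), so that 0 is half open. In form: [{"x": .., "y": .., "z": .., "wx": .., "wy": .., "wz": .., "fingers": ..}, ...]. A call has 1 to 8 rows; each row shifts and turns the pose as measured when the row begins, along the tool's axes as they then stand; what a row does not reach is not made up. A row lasts 1/8 s, in which the tool goes at most 62.5 mm and 10.7 degrees, less where a joint would pass 70% of its speed; a pose out of reach is approached as far as the arm can. A call with a number of a shift or a turn outside -1 to 1 is refused whole. A call with a gripper value outside its range is refused whole. The fingers move at their own pace and stop on an object; "force" is the grip in N (left out, the last holds). Time passes only in rows, so rows that do not move let the fingers close. It gives the time, the measured TCP pose, the force and the opening at its end, in the units of the state.
- get_state(): the state, without advancing time (a new reading comes with each control period).
- snapshot(name): name is "scene" or "side" or "wrist"; returns (picture, depth): 384x512x3 uint8, red, green, blue; 384x512 float32, m along the optical axis (not along the pixel's ray), 0 where there is no reading.
- camera_model(name): a dict with "camera_matrix" (3x3 intrinsics, pixels), "world_from_camera" (4x4, takes a point from camera to world coordinates). Camera axes: x right, y up, looking along -z (the intrinsics and any distortion apply to the point x, -y, -z); pixel columns grow to the right and rows downward; lengths in m; the calibration is good to about 2 mm. A picture is of the moment at which its call begins: read the wrist's pose just before it. camera_model takes no time and is no camera call; for the wrist camera it gives the pose at the moment of the call.
- finish_job(): hands the job in, once; it reports no verdict.
The state is a dict: "clock": time; "q": joint angles; "qd": joint speeds; "joint_torque": joint torques, N m; "tool_pos": TCP position; "eef_rot": TCP orientation; "contact_force": force on the tool from outside, world axes, zero at the start; "moment": the same for the moment, N m; "opening": opening from 0.0 (shut) to 1.0 (fully open).
Only numpy, scipy, OpenCV 4.12 (cv2) and the standard library are available. Lean on these libraries where they do the work, as an engineer would, in place of code of your own. Each camera call takes 0.05 s, during which the arm holds its last target. There are 200 camera calls.

## Working session

There is one attempt and no reset: what is moved stays moved. The work goes in short steps, Python scripts to look and compute and a tool call to move; the robot and the scene stay as the last step left them, time stands still between calls to the robot, and variables do not carry over. Pictures are saved under pics/ and viewed, about 8 in all and at most 12, crops included, and the job is handed in when it is done.

Besides the shell and the picture viewer there is one more tool, called after "Call:" in YAML: its name, and indented under it one key for each argument. apply_moves: Moves the arm, as the interface text tells. Its arguments: {"type":"object","properties":{"series":{"type":"array","items":{"type":"object","properties":{"x":{"type":"number"},"y":{"type":"number"},"z":{"type":"number"},"wx":{"type":"number"},"wy":{"type":"number"},"wz":{"type":"number"},"fingers":{"type":"number"}}}},"force":{"type":"number"}},"required":["series"]}

```bash
ls; mkdir -p pics; cat > h.py <<'E'
from plant import *
import numpy as np, cv2
from scipy.spatial.transform import Rotation as R
def snap(n,f=None):
    M=camera_model(n); im,d=snapshot(n)
    if f: cv2.imwrite('pics/'+f,im[:,:,::-1])
    return im,d,M
def cloud(d,M):
    K=np.array(M['camera_matrix']);T=np.array(M['world_from_camera'])
    v,u=np.mgrid[:d.shape[0],:d.shape[1]]
    p=np.stack([(u-K[0,2])/K[0,0]*d,-(v-K[1,2])/K[1,1]*d,-d],-1)
    return p@T[:3,:3].T+T[:3,3]
def st():
    s=get_state(); print(s['clock'],np.round(s['tool_pos'],4),np.round(R.from_quat(s['eef_rot']).as_matrix(),3).tolist(),np.round(s['contact_force'],1),round(s['opening'],3),np.round(s['q'],2)); return s
E
python3 - <<'E'
from h import *
s=st()
a,d,M=snap('scene','scene.png'); np.savez('scene.npz',a=a,d=d,P=cloud(d,M)); print({k:v for k,v in M.items()})
b,d,M=snap('side','side.png'); np.savez('side.npz',a=b,d=d,P=cloud(d,M)); print(M)
E
```

```text
pics
0.0 [ 0.198  -0.5921  0.2162] [[0.317, -0.948, -0.001], [-0.948, -0.317, 0.002], [-0.002, 0.0, -1.0]] [0.1 1.  0.3] 1.0 [ 1.28  0.69 -0.19  1.57  0.16  0.9  -0.22]
{'camera_matrix': array([[431.07698749,   0.        , 266.45092049],
       [  0.        , 431.07698749, 196.85265472],
       [  0.        ,   0.        ,   1.        ]]), 'world_from_camera': array([[ 0.81460492, -0.45663109,  0.35764071,  0.79904409],
       [ 0.57994659,  0.63168424, -0.51442879, -0.57638248],
       [ 0.00898819,  0.62646873,  0.77939473,  0.90744619],
       [ 0.        ,  0.        ,  0.        ,  1.        ]])}
{'camera_matrix': array([[494.54818038,   0.        , 262.01882068],
       [  0.        , 494.54818038, 192.72261551],
       [  0.        ,   0.        ,   1.        ]]), 'world_from_camera': array([[-0.9507853 ,  0.176099  , -0.25494402,  0.1088474 ],
       [-0.30950628, -0.50099361,  0.80821486,  0.95623151],
       [ 0.0146005 ,  0.84734559,  0.53084111,  0.72743013],
       [ 0.        ,  0.        ,  0.        ,  1.        ]])}
```

View both.

View pics/scene.png

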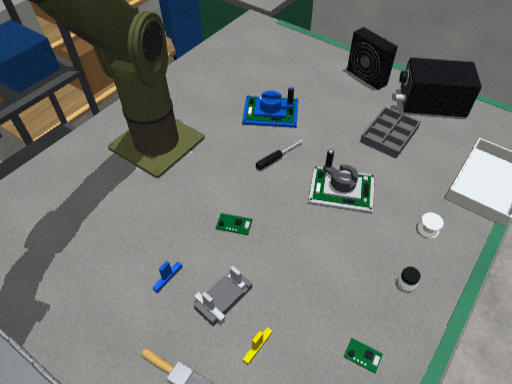

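View pics/side.png

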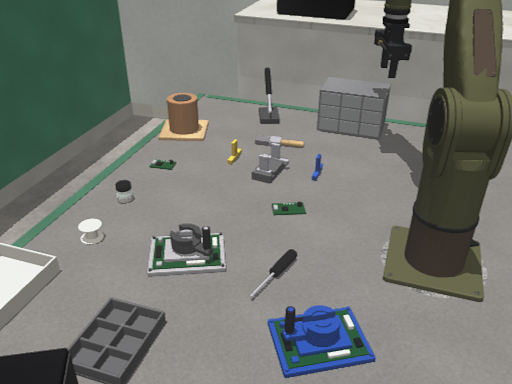

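The grey press is at scene (342,185) / side (188,245), and the blue press at (271,107) is a decoy. The grey rest is at scene (224,295), with pins at about (210,303) and (237,280). The blue bar at (167,275) and the yellow bar at (258,345) are decoys. Next I'll measure these and crop.

```bash
python3 - <<'E'
from h import *
z=np.load('scene.npz');a,P=z['a'],z['P']
z2=np.load('side.npz');b,Q=z2['a'],z2['P']
c1=cv2.resize(a[255:335,185:265],None,fx=5,fy=5,interpolation=cv2.INTER_CUBIC)
c2=cv2.resize(a[140:220,302:382],None,fx=5,fy=5,interpolation=cv2.INTER_CUBIC)
cv2.imwrite('pics/crops.png',np.hstack([c1,c2])[:,:,::-1])
def reg(P,a,r0,r1,c0,c1,zl,zh,name):
    p=P[r0:r1,c0:c1].reshape(-1,3);m=(p[:,2]>zl)&(p[:,2]<zh);q=p[m]
    (c,wh,an)=cv2.minAreaRect((q[:,:2]*1000).astype(np.float32)); print(name,m.sum(),np.round(c,1),np.round(wh,1),round(an,1),'med',np.round(np.median(q,0),4))
print('bench z',np.median(P[240:260,300:340,2]),np.median(Q[210:220,200:230,2]))
reg(P,a,160,215,300,385,.005,.02,'press base sc'); reg(Q,b,225,275,145,230,.005,.02,'press base sd')
reg(P,a,140,185,322,336,.07,.11,'handle sc'); reg(Q,b,220,255,198,216,.07,.11,'handle sd')
reg(P,a,155,200,325,365,.055,.075,'nut sc'); reg(Q,b,220,260,165,215,.055,.075,'nut sd')
reg(P,a,255,330,185,260,.015,.03,'rest sc');reg(Q,b,130,185,245,295,.015,.03,'rest sd')
reg(P,a,280,310,190,222,.045,.09,'tabA sc');reg(P,a,260,285,224,245,.045,.09,'tabB sc')
reg(Q,b,130,160,265,285,.045,.09,'tabX sd');reg(Q,b,150,175,255,272,.045,.09,'tabY sd')
E
```

```text
bench z 0.0011255968458334653 -0.0009099155670790893
press base sc 1346 [536.8 177.6] [242.8 194.7] 35.7 med [0.5549 0.1334 0.0145]
press base sd 1663 [535.9 163.1] [170.5 136.1] 23.7 med [0.5228 0.195  0.0127]
handle sc 91 [493.6 155.4] [16.4 74. ] 38.0 med [0.4791 0.172  0.093 ]
handle sd 127 [478.4 178.7] [17.1 18.4] 89.4 med [0.4758 0.183  0.0912]
nut sc 396 [526.7 167.4] [68.2 89.6] 49.6 med [0.5336 0.1686 0.0658]
nut sd 464 [525.4 172. ] [68.5 99.9] 47.9 med [0.5314 0.1728 0.0641]
rest sc 1241 [ 474.7 -274. ] [124.9  85.5] 83.5 med [ 0.4809 -0.281   0.025 ]
rest sd 543 [ 494.6 -341.2] [125.6 280.5] 8.7 med [ 0.4725 -0.2944  0.0217]
tabA sc 119 [ 469.6 -316.2] [10.2 27.6] 83.0 med [ 0.473  -0.3188  0.0713]
tabB sc 115 [ 479.6 -232.7] [10.9 27.2] 83.8 med [ 0.4818 -0.2359  0.0686]
tabX sd 103 [ 466.5 -273.7] [25.7 97.7] 2.9 med [ 0.4687 -0.3117  0.065 ]
tabY sd 92 [ 478.4 -230.3] [15.3 29.8] 78.7 med [ 0.4782 -0.2283  0.0615]
```

View pics/crops.png

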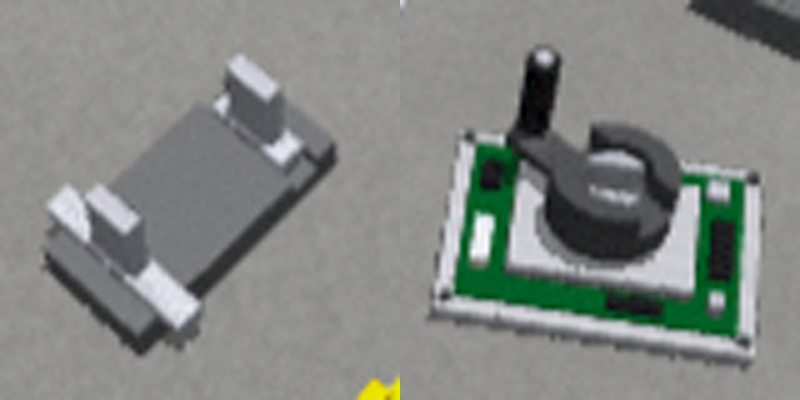

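Crops: the left shows the rest with the long pin at the lower-left (scene ~(210,303), world (0.470,-0.316)) and the short pin at the upper-right. The right shows the press with its handle up-left and the crown slot parallel to the arm. Press yaw is about 23.7° and the handle direction about 165°, so the joint is about -8.75 rad and the target turn about +501°, to 0. I'll go above the press and look.

Call:
apply_moves:
  series:
    - {"x": -0.035,"y": -0.06,"z": -0.012}
    - {"x": -0.035,"y": -0.06,"z": -0.012}
    - {"x": -0.035,"y": -0.06,"z": -0.012}
    - {"x": -0.035,"y": -0.06,"z": -0.012}
    - {"x": -0.035,"y": -0.06,"z": -0.012}
    - {"x": -0.035,"y": -0.06,"z": -0.012}
    - {"x": -0.035,"y": -0.06,"z": -0.012}
    - {"x": -0.06,"y": -0.035}

```text
schema error: expected keys x, y, z, wx, wy, wz, fingers
```

```bash
cat >> h.py <<'E'
def go(x,y,z,s=None):
    s=s or get_state(); r=R.from_quat(s['eef_rot']).as_matrix(); d=r.T@(np.array([x,y,z])-s['tool_pos']); n=int(np.ceil(np.linalg.norm(d)/.06)); print('total units',np.round(d/.8,4),'rows',n,'per',np.round(d/.8/n,4))
E
python3 - <<'E'
from h import *
s=st(); go(.5,.16,.27)
T=np.array(camera_model('wrist')['world_from_camera']); r=R.from_quat(s['eef_rot']).as_matrix()
print('cam in tool',np.round(r.T@(T[:3,3]-s['tool_pos']),3),np.round(r.T@T[:3,:3],2).tolist(),camera_model('wrist')['camera_matrix'])
E
```

```text
0.1 [ 0.198  -0.5922  0.2163] [[0.317, -0.948, -0.001], [-0.948, -0.317, 0.001], [-0.002, 0.0, -1.0]] [ 0.8 -0.1  0.4] 0.999 [ 1.28  0.69 -0.19  1.57  0.16  0.9  -0.22]
total units [-0.772  -0.6563 -0.0659] rows 14 per [-0.0551 -0.0469 -0.0047]
cam in tool [ 0.001 -0.067 -0.168] [[1.0, -0.0, -0.0], [-0.0, -0.97, -0.26], [-0.0, 0.26, -0.97]] [[310.98147133   0.         254.03762023]
 [  0.         310.98147133 185.89730508]
 [  0.           0.           1.        ]]
```

Call:
apply_moves:
  series:
    - {"x": -0.035,"y": -0.06,"z": -0.012,"wx": 0,"wy": 0,"wz": 0,"fingers": 1}
    - {"x": -0.035,"y": -0.06,"z": -0.012,"wx": 0,"wy": 0,"wz": 0,"fingers": 1}
    - {"x": -0.035,"y": -0.06,"z": -0.012,"wx": 0,"wy": 0,"wz": 0,"fingers": 1}
    - {"x": -0.035,"y": -0.06,"z": -0.012,"wx": 0,"wy": 0,"wz": 0,"fingers": 1}
    - {"x": -0.035,"y": -0.06,"z": -0.012,"wx": 0,"wy": 0,"wz": 0,"fingers": 1}
    - {"x": -0.035,"y": -0.06,"z": -0.012,"wx": 0,"wy": 0,"wz": 0,"fingers": 1}
    - {"x": -0.035,"y": -0.06,"z": -0.012,"wx": 0,"wy": 0,"wz": 0,"fingers": 1}
    - {"x": -0.06,"y": -0.035,"z": 0,"wx": 0,"wy": 0,"wz": 0,"fingers": 1}

```text
clock: 1.1
tool_pos: [0.4721, -0.2399, 0.2818]
eef_rot: [0.808, -0.589, -0.003, -0.0]
contact_force: [-0.3, 0.3, -1.0]
opening: 0.999
```

```bash
python3 - <<'E'
from h import *
s=st(); go(.5,.15,.27)
E
```

```text
1.1 [ 0.4721 -0.2399  0.2818] [[0.306, -0.952, -0.004], [-0.952, -0.306, 0.004], [-0.005, 0.002, -1.0]] [-0.3  0.3 -1. ] 0.999 [ 0.51  0.49 -0.19  1.76  0.11  0.91 -0.99]
total units [-0.4531 -0.1826  0.0164] rows 7 per [-0.0647 -0.0261  0.0023]
```

Call:
apply_moves:
  series:
    - {"x": -0.065,"y": -0.026,"z": 0.002,"wx": 0,"wy": 0,"wz": 0,"fingers": 1}
    - {"x": -0.065,"y": -0.026,"z": 0.002,"wx": 0,"wy": 0,"wz": 0,"fingers": 1}
    - {"x": -0.065,"y": -0.026,"z": 0.002,"wx": 0,"wy": 0,"wz": 0,"fingers": 1}
    - {"x": -0.065,"y": -0.026,"z": 0.002,"wx": 0,"wy": 0,"wz": 0,"fingers": 1}
    - {"x": -0.065,"y": -0.026,"z": 0.002,"wx": 0,"wy": 0,"wz": 0,"fingers": 1}
    - {"x": -0.065,"y": -0.026,"z": 0.002,"wx": 0,"wy": 0,"wz": 0,"fingers": 1}
    - {"x": -0.065,"y": -0.026,"z": 0.002,"wx": 0,"wy": 0,"wz": 0,"fingers": 1}

```text
clock: 1.98
tool_pos: [0.4985, 0.1639, 0.2704]
eef_rot: [0.808, -0.589, -0.003, 0.0]
contact_force: [0.5, 0.5, 0.1]
opening: 1.002
```

```bash
python3 - <<'E'
from h import *
s=st()
a,d,M=snap('wrist','w1.png');P=cloud(d,M);np.savez('w1.npz',a=a,P=P,d=d)
E
```

```text
1.975 [0.4985 0.1639 0.2704] [[0.306, -0.952, -0.005], [-0.952, -0.306, 0.003], [-0.004, 0.004, -1.0]] [0.5 0.5 0.1] 1.002 [-0.27  0.49 -0.21  1.79  0.12  0.87 -1.79]
```

View pics/w1.png

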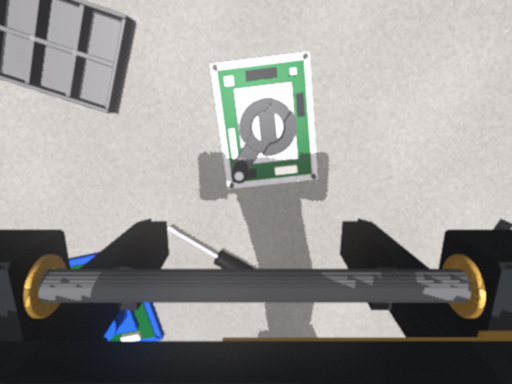

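The wrist picture shows the press with plate corners near (213,66), (307,55), (316,179) and (231,186), the nut at (267,125) and the handle top at (239,175). I'll measure by back-projecting onto known heights.

```bash
python3 - <<'E'
from h import *
z=np.load('w1.npz');a,P=z['a'],z['P']
Z=P[40:200,200:330,2];q=P[40:200,200:330].reshape(-1,3);
def mr(m,n):
    c,wh,an=cv2.minAreaRect((q[m][:,:2]*1000).astype(np.float32));print(n,m.sum(),np.round(c,1),np.round(wh,1),round(an,1),np.round(np.median(q[m],0),4))
print('bench',np.median(P[20:50,150:200,2]))
mr((q[:,2]>.008),'plate+'); 
m=(q[:,2]>.058)&(q[:,2]<.075);mr(m,'crown');(c,r)=cv2.minEnclosingCircle((q[m&(np.hypot(q[:,0]-.535,q[:,1]-.165)<.045)][:,:2]*1000).astype(np.float32));print('crown circ',c,r)
m=q[:,2]>.085;mr(m,'handle');print(q[m][:,2].max())
# column top z levels
for lo,hi in((.04,.052),(.052,.063)):
    mm=(q[:,2]>lo)&(q[:,2]<hi)&(np.hypot(q[:,0]-.535,q[:,1]-.165)<.02);mr(mm,'col')
E
```

```text
bench 0.0003319181052210962
plate+ 12394 [540.8 160.2] [169.9 130.1] 24.5 [0.5484 0.1632 0.0157]
crown 1496 [531.3 158.5] [86.9 68. ] 10.8 [0.5405 0.1658 0.0666]
crown circ (531.8421630859375, 162.81271362304688) 42.47469711303711
handle 309 [518.9 175.4] [16.9 88.3] 89.0 [0.4872 0.1784 0.1032]
0.4382642274656798
col 554 [535.3 162.9] [39.3 33. ] 7.3 [0.5352 0.1617 0.0507]
col 211 [534.4 162.6] [33.  34.9] 6.5 [0.5371 0.1696 0.0609]
```

```bash
python3 - <<'E'
from h import *
z=np.load('w1.npz');a,P=z['a'],z['P']
q=P[40:200,200:330].reshape(-1,3)
f=lambda m:(q[m][:,:2]*1000).astype(np.float32)
m=(q[:,2]>.009)&(q[:,2]<.016);print('plate',m.sum(),cv2.minAreaRect(f(m)))
m=(q[:,2]>.095)&(q[:,2]<.115)&(q[:,0]<.51);print('handle top',m.sum(),cv2.minAreaRect(f(m)),cv2.minEnclosingCircle(f(m)),np.median(q[m],0))
m=(q[:,2]>.062)&(q[:,2]<.07)&(np.hypot(q[:,0]-.538,q[:,1]-.163)<.037);h=f(m);print('crown',m.sum(),cv2.minAreaRect(h),cv2.minEnclosingCircle(h),cv2.fitEllipse(cv2.convexHull(h)))
E
```

```text
plate 6322 ((540.7625732421875, 160.1605224609375), (169.87774658203125, 130.0963134765625), 24.504383087158203)
handle top 208 ((483.2794189453125, 175.67958068847656), (17.068424224853516, 16.669187545776367), 17.35711669921875) ((482.95159912109375, 176.04931640625), 8.845934867858887) [0.48404991 0.17601346 0.10282776]
crown 1218 ((540.4843139648438, 160.0911407470703), (67.98068237304688, 61.467041015625), 72.89476776123047) ((540.4860229492188, 160.1285858154297), 34.25810623168945) ((540.3768920898438, 160.36390686035156), (66.94004821777344, 68.1690902709961), 141.24766540527344)
```

```bash
python3 - <<'E'
from h import *
go(.4832,.1759,.072)
E
```

```text
total units [-0.0034  0.0168  0.2482] rows 4 per [-0.0009  0.0042  0.0621]
```

Call:
apply_moves:
  series:
    - {"x": -0.0035,"y": 0.0168,"z": 0.03,"wx": 0,"wy": 0,"wz": 0,"fingers": 0.4}
    - {"x": 0,"y": 0,"z": 0.06,"wx": 0,"wy": 0,"wz": 0,"fingers": 0.4}
    - {"x": 0,"y": 0,"z": 0.06,"wx": 0,"wy": 0,"wz": 0,"fingers": 0.4}
    - {"x": 0,"y": 0,"z": 0.05,"wx": 0,"wy": 0,"wz": 0,"fingers": 0.4}
    - {"x": 0,"y": 0,"z": 0.03,"wx": 0,"wy": 0,"wz": 0,"fingers": 0.4}
    - {"x": 0,"y": 0,"z": 0.01,"wx": 0,"wy": 0,"wz": 0,"fingers": 0.4}

```text
clock: 2.78
tool_pos: [0.4833, 0.1799, 0.0731]
eef_rot: [0.814, -0.581, -0.005, -0.005]
contact_force: [0.3, 0.4, -0.2]
opening: 0.697
```

```bash
python3 - <<'E'
from h import *
st();go(.4832,.1759,.072)
E
```

```text
2.775 [0.4833 0.1799 0.0731] [[0.325, -0.946, -0.003], [-0.946, -0.325, 0.015], [-0.015, -0.002, -1.0]] [ 0.3  0.4 -0.2] 0.697 [-0.36  0.78 -0.13  2.01  0.22  0.35 -1.9 ]
total units [0.0048 0.0017 0.0013] rows 1 per [0.0048 0.0017 0.0013]
```

Call:
apply_moves:
  series:
    - {"x": 0.0048,"y": 0.0017,"z": 0.0013,"wx": 0,"wy": 0.005,"wz": 0,"fingers": -1}
    - {"x": 0,"y": 0,"z": 0,"wx": 0,"wy": 0,"wz": 0,"fingers": -1}
    - {"x": 0,"y": 0,"z": 0,"wx": 0,"wy": 0,"wz": 0,"fingers": -1}
    - {"x": 0,"y": 0,"z": 0,"wx": 0,"wy": 0,"wz": 0,"fingers": -1}
  force: 20

```text
clock: 3.28
tool_pos: [0.4848, 0.176, 0.0742]
eef_rot: [0.814, -0.581, 0.003, -0.002]
contact_force: [-0.3, -0.5, -0.7]
opening: 0.272
```

```bash
cat >> h.py <<'E'
C=np.array([.5406,.1602])
def circ(step,n,rad=.0598,off=(0,0),zend=None):
    s=get_state();p=np.array(s['tool_pos']);r=R.from_quat(s['eef_rot']).as_matrix()
    d=p[:2]-C-off;th=np.degrees(np.arctan2(d[1],d[0]));print('dir',th,'rad',np.hypot(*d),'joint deg',24.5-th)
    for k in range(1,n+1):
        t=np.radians(th-step*k);t0=np.radians(th-step*(k-1))
        tgt=C+off+rad*np.array([np.cos(t),np.sin(t)]); prev=p[:2] if k==1 else C+off+rad*np.array([np.cos(t0),np.sin(t0)])
        print(k,np.round(r.T@np.append(tgt-prev,-step/360*.004)/.8,4))
E
python3 - <<'E'
from h import *
st();circ(15,4)
E
```

```text
3.275 [0.4848 0.176  0.0742] [[0.325, -0.946, 0.006], [-0.946, -0.325, 0.0], [0.002, -0.006, -1.0]] [-0.3 -0.5 -0.7] 0.272 [-0.37  0.78 -0.11  2.02  0.23  0.35 -1.91]
dir 164.22914838203712 rad 0.058023443519860524 joint deg -139.72914838203712
1 [-0.0157 -0.0113  0.0003]
2 [-0.0106 -0.0164  0.0003]
3 [-0.006  -0.0186  0.0003]
4 [-0.0009 -0.0195  0.0003]
```

Call:
apply_moves:
  series:
    - {"x": 0,"y": 0.0016,"z": 0.0025,"wx": 0,"wy": 0,"wz": 0,"fingers": -1}
    - {"x": 0,"y": 0,"z": 0,"wx": 0,"wy": 0,"wz": 0,"fingers": -1}
    - {"x": 0,"y": 0,"z": 0,"wx": 0,"wy": 0,"wz": 0,"fingers": -1}
  force: 20

```text
clock: 3.65
tool_pos: [0.4845, 0.1767, 0.0735]
eef_rot: [0.814, -0.581, 0.003, -0.004]
contact_force: [0.5, -1.0, 0.2]
opening: 0.189
```

```bash
python3 - <<'E'
from h import *
st();circ(15,4)
E
```

```text
3.65 [0.4845 0.1767 0.0735] [[0.325, -0.946, 0.009], [-0.946, -0.325, 0.003], [0.0, -0.01, -1.0]] [ 0.5 -1.   0.2] 0.189 [-0.38  0.78 -0.11  2.02  0.23  0.34 -1.91]
dir 163.5696271048883 rad 0.058504250740423626 joint deg -139.0696271048883
1 [-0.0152 -0.012   0.0003]
2 [-0.0104 -0.0165  0.0004]
3 [-0.0057 -0.0186  0.0004]
4 [-0.0007 -0.0195  0.0004]
```

Call:
apply_moves:
  series:
    - {"x": -0.0152,"y": -0.012,"z": 0.0003,"wx": 0,"wy": 0,"wz": 0,"fingers": -1}
    - {"x": -0.0104,"y": -0.0165,"z": 0.0004,"wx": 0,"wy": 0,"wz": 0,"fingers": -1}
    - {"x": -0.0057,"y": -0.0186,"z": 0.0004,"wx": 0,"wy": 0,"wz": 0,"fingers": -1}
    - {"x": -0.0007,"y": -0.0195,"z": 0.0004,"wx": 0,"wy": 0,"wz": 0,"fingers": -1}

```text
clock: 4.15
tool_pos: [0.5242, 0.2204, 0.0725]
eef_rot: [0.814, -0.58, 0.001, -0.0]
contact_force: [-0.9, -1.7, 2.7]
opening: 0.192
```

```bash
python3 - <<'E'
from h import *
st();circ(18,8)
E
```

```text
4.15 [0.5242 0.2204 0.0725] [[0.326, -0.945, 0.003], [-0.945, -0.326, -0.001], [0.001, -0.002, -1.0]] [-0.9 -1.7  2.7] 0.192 [-0.41  0.82 -0.12  1.86  0.21  0.47 -1.91]
dir 105.23218664972194 rad 0.0624434422701362 joint deg -80.73218664972194
1 [ 0.0085 -0.0226  0.0003]
2 [ 0.012  -0.0201  0.0003]
3 [ 0.0176 -0.0154  0.0003]
4 [ 0.0215 -0.0092  0.0003]
5 [ 0.0233 -0.0021  0.0003]
6 [0.0228 0.0052 0.0003]
7 [0.0201 0.012  0.0003]
8 [0.0154 0.0176 0.0002]
```

Call:
apply_moves:
  series:
    - {"x": 0.0085,"y": -0.0226,"z": 0.0003,"wx": 0,"wy": 0,"wz": 0,"fingers": -1}
    - {"x": 0.012,"y": -0.0201,"z": 0.0003,"wx": 0,"wy": 0,"wz": 0,"fingers": -1}
    - {"x": 0.0176,"y": -0.0154,"z": 0.0003,"wx": 0,"wy": 0,"wz": 0,"fingers": -1}
    - {"x": 0.0215,"y": -0.0092,"z": 0.0003,"wx": 0,"wy": 0,"wz": 0,"fingers": -1}
    - {"x": 0.0233,"y": -0.0021,"z": 0.0003,"wx": 0,"wy": 0,"wz": 0,"fingers": -1}
    - {"x": 0.0228,"y": 0.0052,"z": 0.0003,"wx": 0,"wy": 0,"wz": 0,"fingers": -1}

```text
clock: 4.9
tool_pos: [0.6028, 0.1677, 0.0717]
eef_rot: [0.817, -0.576, -0.002, -0.004]
contact_force: [1.0, 1.4, 2.3]
opening: 0.188
```

```bash
python3 - <<'E'
from h import *
st();circ(18,8)
E
```

```text
4.9 [0.6028 0.1677 0.0717] [[0.336, -0.942, 0.002], [-0.942, -0.336, 0.009], [-0.008, -0.005, -1.0]] [1.  1.4 2.3] 0.188 [-0.25  0.88 -0.17  1.68  0.22  0.6  -1.77]
dir 6.883905390708258 rad 0.06264250026006159 joint deg 17.616094609291743
1 [0.0209 0.0121 0.    ]
2 [0.018  0.0149 0.    ]
3 [0.0125 0.0198 0.0001]
4 [0.0058 0.0227 0.0001]
5 [-0.0015  0.0233  0.0001]
6 [-0.0087  0.0217  0.0002]
7 [-0.0149  0.018   0.0003]
8 [-0.0198  0.0125  0.0003]
```

Call:
apply_moves:
  series:
    - {"x": 0.0209,"y": 0.0121,"z": 0.0005,"wx": 0,"wy": 0.002,"wz": 0,"fingers": -1}
    - {"x": 0.018,"y": 0.0149,"z": 0.0005,"wx": 0,"wy": 0,"wz": 0,"fingers": -1}
    - {"x": 0.0125,"y": 0.0198,"z": 0.0005,"wx": 0,"wy": 0,"wz": 0,"fingers": -1}
    - {"x": 0.0058,"y": 0.0227,"z": 0.0005,"wx": 0,"wy": 0,"wz": 0,"fingers": -1}
    - {"x": -0.0015,"y": 0.0233,"z": 0.0005,"wx": 0,"wy": 0,"wz": 0,"fingers": -1}
    - {"x": -0.0087,"y": 0.0217,"z": 0.0005,"wx": 0,"wy": 0,"wz": 0,"fingers": -1}

```text
clock: 5.65
tool_pos: [0.5265, 0.1033, 0.0697]
eef_rot: [0.818, -0.576, -0.0, -0.009]
contact_force: [4.3, 7.8, -1.8]
opening: 0.192
```

```bash
python3 - <<'E'
from h import *
st();circ(18,8)
E
```

```text
5.65 [0.5265 0.1033 0.0697] [[0.337, -0.941, 0.01], [-0.941, -0.337, 0.016], [-0.011, -0.015, -1.0]] [ 4.3  7.8 -1.8] 0.192 [-0.18  0.8  -0.15  1.96  0.26  0.38 -1.75]
dir -103.9523619542014 rad 0.05866770092837423 joint deg 128.4523619542014
1 [-0.0147  0.018   0.0001]
2 [-0.0204  0.0115  0.0003]
3 [-0.0229  0.0046  0.0004]
4 [-0.0232 -0.0027  0.0006]
5 [-0.0213 -0.0097  0.0006]
6 [-0.0172 -0.0158  0.0007]
7 [-0.0115 -0.0204  0.0007]
8 [-0.0046 -0.0229  0.0006]
```

```bash
cat >> h.py <<'E'
OFF=np.array([.0019,.0018])
E
python3 - <<'E'
from h import *
circ(18,7,off=OFF,rad=.06)
E
```

```text
dir -105.27921191591484 rad 0.06088903963294644 joint deg 129.77921191591486
1 [-0.0172  0.0163  0.0002]
2 [-0.0207  0.011   0.0003]
3 [-0.0231  0.0041  0.0005]
4 [-0.0232 -0.0032  0.0006]
5 [-0.0211 -0.0103  0.0006]
6 [-0.0169 -0.0163  0.0007]
7 [-0.011  -0.0207  0.0007]
```

Call:
apply_moves:
  series:
    - {"x": -0.0172,"y": 0.0163,"z": 0.0003,"wx": 0.003,"wy": 0.003,"wz": 0,"fingers": -1}
    - {"x": -0.0207,"y": 0.011,"z": 0.0003,"wx": 0,"wy": 0,"wz": 0,"fingers": -1}
    - {"x": -0.0231,"y": 0.0041,"z": 0.0003,"wx": 0,"wy": 0,"wz": 0,"fingers": -1}
    - {"x": -0.0232,"y": -0.0032,"z": 0.0003,"wx": 0,"wy": 0,"wz": 0,"fingers": -1}
    - {"x": -0.0211,"y": -0.0103,"z": 0.0003,"wx": 0,"wy": 0,"wz": 0,"fingers": -1}
    - {"x": -0.0169,"y": -0.0163,"z": 0.0003,"wx": 0,"wy": 0,"wz": 0,"fingers": -1}

```text
clock: 6.4
tool_pos: [0.4886, 0.1875, 0.0693]
eef_rot: [0.816, -0.578, 0.008, -0.007]
contact_force: [-3.1, -0.3, 5.2]
opening: 0.191
```

```bash
python3 - <<'E'
from h import *
st();circ(18,7,off=OFF,rad=.06)
E
```

```text
6.4 [0.4886 0.1875 0.0693] [[0.331, -0.943, 0.022], [-0.944, -0.331, 0.002], [0.005, -0.021, -1.0]] [-3.1 -0.3  5.2] 0.191 [-0.41  0.79 -0.09  2.01  0.21  0.33 -1.9 ]
dir 154.69772312597667 rad 0.05961150236718724 joint deg -130.19772312597667
1 [-0.0143 -0.0185  0.0006]
2 [-0.0074 -0.0223  0.0007]
3 [-0.0002 -0.0235  0.0007]
4 [ 0.0071 -0.0224  0.0008]
5 [ 0.0137 -0.0191  0.0007]
6 [ 0.0189 -0.0139  0.0006]
7 [ 0.0223 -0.0074  0.0005]
```

Call:
apply_moves:
  series:
    - {"x": -0.0143,"y": -0.0185,"z": 0.0005,"wx": 0.005,"wy": 0,"wz": 0,"fingers": -1}
    - {"x": -0.0074,"y": -0.0223,"z": 0.0005,"wx": 0,"wy": 0,"wz": 0,"fingers": -1}
    - {"x": -0.0002,"y": -0.0235,"z": 0.0005,"wx": 0,"wy": 0,"wz": 0,"fingers": -1}
    - {"x": 0.0071,"y": -0.0224,"z": 0.0005,"wx": 0,"wy": 0,"wz": 0,"fingers": -1}
    - {"x": 0.0137,"y": -0.0191,"z": 0.0005,"wx": 0,"wy": 0,"wz": 0,"fingers": -1}

```text
clock: 7.02
tool_pos: [0.5632, 0.2197, 0.0685]
eef_rot: [0.817, -0.576, 0.008, -0.009]
contact_force: [-2.2, 0.9, 2.0]
opening: 0.192
```

```bash
python3 - <<'E'
from h import *
st();circ(12,4,off=OFF,rad=.06)
E
```

```text
7.025 [0.5632 0.2197 0.0685] [[0.336, -0.942, 0.023], [-0.942, -0.336, 0.004], [0.004, -0.023, -1.0]] [-2.2  0.9  2. ] 0.192 [-0.38  0.86 -0.12  1.77  0.2   0.51 -1.86]
dir 70.23534306933335 rad 0.06126234870711338 joint deg -45.735343069333354
1 [ 0.0124 -0.01    0.0004]
2 [ 0.0132 -0.0084  0.0004]
3 [ 0.0147 -0.0055  0.0003]
4 [ 0.0155 -0.0023  0.0003]
```

Call:
apply_moves:
  series:
    - {"x": 0.0124,"y": -0.01,"z": 0.0005,"wx": 0.004,"wy": 0,"wz": 0,"fingers": -1}
    - {"x": 0.0132,"y": -0.0084,"z": 0.0005,"wx": 0,"wy": 0,"wz": 0,"fingers": -1}
    - {"x": 0.0147,"y": -0.0055,"z": 0.0005,"wx": 0,"wy": 0,"wz": 0,"fingers": -1}
    - {"x": 0,"y": 0,"z": 0,"wx": 0,"wy": 0,"wz": 0,"fingers": -1}

```text
clock: 7.52
tool_pos: [0.5944, 0.1951, 0.0681]
eef_rot: [0.817, -0.576, 0.012, -0.015]
contact_force: [0.7, -0.5, 3.1]
opening: 0.187
```

```bash
python3 - <<'E'
from h import *
st();circ(4,3,off=OFF,rad=.06)
a,d,M=snap('wrist','w2.png');P=cloud(d,M);np.savez('w2.npz',a=a,P=P,d=d)
E
```

```text
7.525 [0.5944 0.1951 0.0681] [[0.336, -0.941, 0.037], [-0.942, -0.336, 0.011], [0.002, -0.038, -0.999]] [ 0.7 -0.5  3.1] 0.187 [-0.32  0.87 -0.13  1.72  0.21  0.53 -1.81]
dir 32.54002992537386 rad 0.06161272195761398 joint deg -8.040029925373858
1 [0.0056 0.001  0.    ]
2 [ 0.0052 -0.0006  0.0001]
3 [ 0.0052 -0.0003  0.0001]
```

View pics/w2.png

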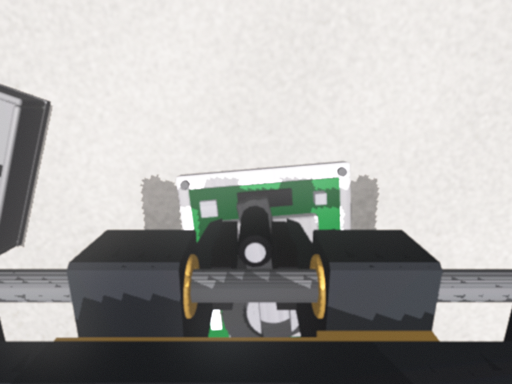

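The view shows the handle top at (255,253) gripped between the pads, with the crank arm pointing up the press's long side. There are about 8° left and the tool has tilted slightly. I'll finish the turn while levelling.

Call:
apply_moves:
  series:
    - {"x": 0.005,"y": 0.0008,"z": 0.0003,"wx": -0.006,"wy": 0,"wz": 0,"fingers": -1}
    - {"x": 0.0052,"y": 0.0003,"z": 0.0003,"wx": -0.006,"wy": 0,"wz": 0,"fingers": -1}
    - {"x": 0,"y": 0,"z": 0,"wx": 0,"wy": 0,"wz": 0,"fingers": -1}

```text
clock: 7.95
tool_pos: [0.5967, 0.1888, 0.068]
eef_rot: [0.818, -0.576, 0.0, 0.0]
contact_force: [1.4, -0.1, 2.4]
opening: 0.188
```

```bash
python3 - <<'E'
from h import *
st();circ(2,2,off=OFF,rad=.06)
E
```

```text
7.95 [0.5967 0.1888 0.068 ] [[0.338, -0.941, 0.001], [-0.941, -0.338, -0.001], [0.001, -0.0, -1.0]] [ 1.4 -0.1  2.4] 0.188 [-0.3   0.88 -0.15  1.67  0.2   0.6  -1.79]
dir 26.30259191886899 rad 0.060512284022155374 joint deg -1.8025919188689912
1 [0.0027 0.0004 0.    ]
2 [ 0.0026 -0.0002  0.    ]
```

Call:
apply_moves:
  series:
    - {"x": 0.0025,"y": 0.0002,"z": 0,"wx": 0,"wy": 0,"wz": 0,"fingers": -1}
    - {"x": 0,"y": 0,"z": 0,"wx": 0,"wy": 0,"wz": 0,"fingers": 0}
    - {"x": 0,"y": 0,"z": 0,"wx": 0,"wy": 0,"wz": 0,"fingers": 0}
    - {"x": 0,"y": 0,"z": 0,"wx": 0,"wy": 0,"wz": 0,"fingers": 0}
    - {"x": 0,"y": 0,"z": -0.06,"wx": 0,"wy": 0,"wz": 0,"fingers": 0}
    - {"x": 0,"y": 0,"z": -0.07,"wx": 0,"wy": 0,"wz": 0,"fingers": 0}
    - {"x": 0,"y": 0.06,"z": -0.05,"wx": 0,"wy": 0,"wz": 0,"fingers": 0}
    - {"x": 0,"y": 0.06,"z": 0,"wx": 0,"wy": 0,"wz": 0,"fingers": 0}

```text
clock: 8.95
tool_pos: [0.5051, 0.153, 0.213]
eef_rot: [0.818, -0.576, -0.001, 0.004]
contact_force: [0.2, -0.2, -1.2]
opening: 0.502
```

```bash
python3 - <<'E'
from h import *
st()
a,d,M=snap('wrist','w3.png');P=cloud(d,M);np.savez('w3.npz',a=a,P=P,d=d)
q=P[:230,150:360].reshape(-1,3)
f=lambda m:(q[m][:,:2]*1000).astype(np.float32)
m=(q[:,2]>.009)&(q[:,2]<.016);print('plate',m.sum(),cv2.minAreaRect(f(m)))
m=(q[:,2]>.09)&(q[:,2]<.105);print('handle top',m.sum(),cv2.minAreaRect(f(m)),np.median(q[m],0))
m=(q[:,2]>.057)&(q[:,2]<.065)&(np.hypot(q[:,0]-.5406,q[:,1]-.1602)<.037);h=f(m);print('crown',m.sum(),cv2.minAreaRect(h),cv2.minEnclosingCircle(h))
E
```

```text
8.95 [0.5051 0.153  0.213 ] [[0.337, -0.941, -0.007], [-0.941, -0.337, -0.005], [0.003, 0.008, -1.0]] [ 0.2 -0.2 -1.2] 0.502 [-0.26  0.57 -0.19  1.85  0.16  0.74 -1.77]
plate 8471 ((540.6243896484375, 160.2191619873047), (170.12550354003906, 130.19956970214844), 24.58863067626953)
handle top 354 ((594.7408447265625, 185.0904541015625), (16.902496337890625, 16.407310485839844), 18.871749877929688) [0.59469048 0.18485122 0.09753566]
crown 1917 ((540.517333984375, 160.2139892578125), (61.89850616455078, 67.94864654541016), 24.576187133789062) ((540.404541015625, 160.17428588867188), 34.44795608520508)
```

View pics/w3.png

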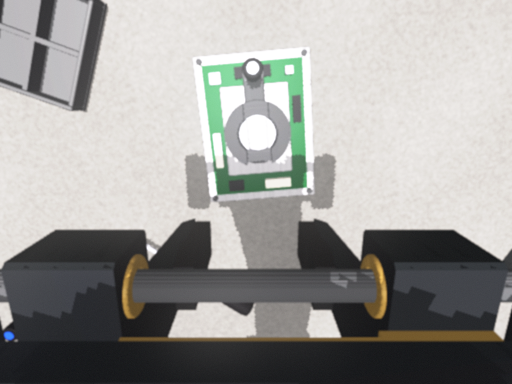

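Handle direction is 24.7° against a plate yaw of 24.5° and a crown-slot yaw of 24.6°, so the nut is at about 0. The picture shows the handle at (252,69), the nut at (257,130) and the slots in line. Now I'll go to the pin.

```bash
python3 - <<'E'
from h import *
go(.44,-.313,.213)
E
```

```text
total units [0.5198 0.2599 0.0059] rows 8 per [0.065  0.0325 0.0007]
```

Call:
apply_moves:
  series:
    - {"x": 0.065,"y": 0.0325,"z": 0,"wx": 0,"wy": 0,"wz": 0,"fingers": 0.1}
    - {"x": 0.065,"y": 0.0325,"z": 0,"wx": 0,"wy": 0,"wz": 0,"fingers": 0.1}
    - {"x": 0.065,"y": 0.0325,"z": 0,"wx": 0,"wy": 0,"wz": 0,"fingers": 0.1}
    - {"x": 0.065,"y": 0.0325,"z": 0,"wx": 0,"wy": 0,"wz": 0,"fingers": 0.1}
    - {"x": 0.065,"y": 0.0325,"z": 0,"wx": 0,"wy": 0,"wz": 0,"fingers": 0.1}
    - {"x": 0.065,"y": 0.0325,"z": 0,"wx": 0,"wy": 0,"wz": 0,"fingers": 0.1}
    - {"x": 0.065,"y": 0.0325,"z": 0,"wx": 0,"wy": 0,"wz": 0,"fingers": 0.1}
    - {"x": 0.065,"y": 0.0325,"z": 0,"wx": 0,"wy": 0,"wz": 0,"fingers": 0.1}

```text
clock: 10.0
tool_pos: [0.4387, -0.3209, 0.2166]
eef_rot: [0.822, -0.57, -0.007, 0.011]
contact_force: [1.8, 0.4, 0.6]
opening: 0.549
```

Call:
apply_moves:
  series:
    - {"x": 0,"y": 0,"z": 0,"wx": 0,"wy": 0,"wz": 0.05,"fingers": 0.1}
    - {"x": 0,"y": 0,"z": 0,"wx": 0,"wy": 0,"wz": 0.05,"fingers": 0.1}
    - {"x": 0,"y": 0,"z": 0,"wx": 0,"wy": 0,"wz": 0.046,"fingers": 0.1}
    - {"x": 0,"y": 0,"z": 0,"wx": 0,"wy": 0,"wz": 0,"fingers": 0.1}

```text
clock: 10.5
tool_pos: [0.4334, -0.3289, 0.2148]
eef_rot: [-0.66, 0.751, 0.006, -0.015]
contact_force: [0.0, -0.4, 0.1]
opening: 0.55
```

```bash
python3 - <<'E'
from h import *
st()
a,d,M=snap('wrist','w4.png');P=cloud(d,M);np.savez('w4.npz',a=a,P=P,d=d)
q=P[:230].reshape(-1,3)
f=lambda m:(q[m][:,:2]*1000).astype(np.float32)
near=lambda c,r:np.hypot(q[:,0]-c[0],q[:,1]-c[1])<r
for c in((.471,-.317),(.48,-.234)):
    m=near(c,.04)&(q[:,2]>.064)&(q[:,2]<.085);print('tab',m.sum(),cv2.minAreaRect(f(m)),np.median(q[m],0))
    m=near(c,.055)&(q[:,2]>.0255)&(q[:,2]<.034);print('bar',m.sum(),cv2.minAreaRect(f(m)),np.median(q[m],0))
E
```

```text
10.5 [ 0.4334 -0.3289  0.2148] [[-0.128, -0.991, -0.03], [-0.992, 0.128, -0.011], [0.014, 0.029, -0.999]] [ 0.  -0.4  0.1] 0.55 [ 0.6   0.59 -0.09  1.8   0.11  0.78 -1.25]
tab 285 ((474.3717041015625, -317.9219665527344), (9.91477108001709, 25.29396629333496), 82.21813201904297) [ 0.47425464 -0.31795801  0.07404959]
bar 807 ((476.47320556640625, -300.6744384765625), (73.39531707763672, 82.70828247070312), 82.69361114501953) [ 0.48750096 -0.31826678  0.02803821]
tab 348 ((483.4243469238281, -234.65896606445312), (10.288915634155273, 26.271974563598633), 83.43829345703125) [ 0.48395386 -0.2359117   0.0738478 ]
bar 395 ((481.20733642578125, -253.18296813964844), (69.81779479980469, 58.72298049926758), 87.0817642211914) [ 0.48618966 -0.23946751  0.02805993]
```

View pics/w4.png

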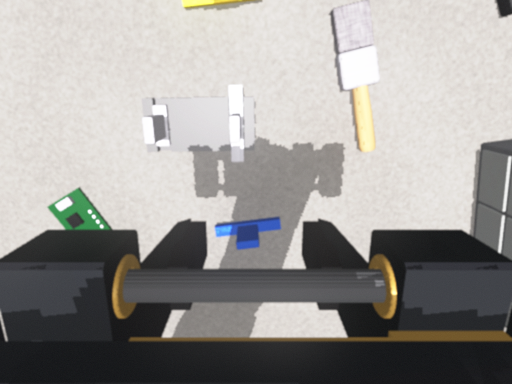

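The picture shows the long pin at (237,122), the short one at (157,122), and the blue decoy at (248,232). The long pin's tab centre is (0.4744,-0.318). I'll level the tool and descend.

Call:
apply_moves:
  series:
    - {"x": 0,"y": 0,"z": 0,"wx": 0.009,"wy": -0.005,"wz": 0,"fingers": 0.1}
    - {"x": 0,"y": 0,"z": 0,"wx": 0,"wy": 0,"wz": 0,"fingers": 0.1}

```text
clock: 10.8
tool_pos: [0.433, -0.3286, 0.2145]
eef_rot: [-0.662, 0.749, 0.001, 0.001]
contact_force: [-1.0, 1.1, -0.3]
opening: 0.554
```

```bash
python3 - <<'E'
from h import *
st();go(.4744,-.318,.1)
E
```

```text
10.8 [ 0.433  -0.3286  0.2145] [[-0.123, -0.992, 0.001], [-0.992, 0.123, 0.003], [-0.003, -0.001, -1.0]] [-1.   1.1 -0.3] 0.554 [ 0.64  0.58 -0.11  1.82  0.09  0.75 -1.22]
total units [-0.0191 -0.0496  0.1433] rows 3 per [-0.0064 -0.0165  0.0478]
```

Call:
apply_moves:
  series:
    - {"x": -0.0064,"y": -0.0165,"z": 0.0478,"wx": 0,"wy": 0,"wz": 0,"fingers": 0.1}
    - {"x": -0.0064,"y": -0.0165,"z": 0.0478,"wx": 0,"wy": 0,"wz": 0,"fingers": 0.1}
    - {"x": -0.0064,"y": -0.0165,"z": 0.0478,"wx": 0,"wy": 0,"wz": 0,"fingers": 0.1}
    - {"x": 0,"y": 0,"z": 0,"wx": 0,"wy": 0,"wz": 0,"fingers": 0.1}

```text
clock: 11.3
tool_pos: [0.4763, -0.3192, 0.0985]
eef_rot: [-0.663, 0.749, -0.001, 0.003]
contact_force: [-0.6, -0.1, 0.5]
opening: 0.549
```

```bash
python3 - <<'E'
from h import *
st();go(.4744,-.318,.038)
E
```

```text
11.3 [ 0.4763 -0.3192  0.0985] [[-0.122, -0.993, 0.006], [-0.993, 0.122, 0.002], [-0.002, -0.005, -1.0]] [-0.6 -0.1  0.5] 0.549 [ 0.56  0.79 -0.09  1.83  0.11  0.53 -1.29]
total units [-0.001   0.003   0.0756] rows 2 per [-0.0005  0.0015  0.0378]
```

Call:
apply_moves:
  series:
    - {"x": -0.001,"y": 0.003,"z": 0.035,"wx": 0,"wy": 0,"wz": 0,"fingers": 0.1}
    - {"x": 0,"y": 0,"z": 0.03,"wx": 0,"wy": 0,"wz": 0,"fingers": 0.1}
    - {"x": 0,"y": 0,"z": 0.01,"wx": 0,"wy": 0,"wz": 0,"fingers": 0.1}
    - {"x": 0,"y": 0,"z": 0,"wx": 0,"wy": 0,"wz": 0,"fingers": 0.1}

```text
clock: 11.8
tool_pos: [0.4755, -0.3217, 0.0432]
eef_rot: [-0.662, 0.749, -0.005, 0.003]
contact_force: [-0.7, -0.3, -0.2]
opening: 0.549
```

```bash
python3 - <<'E'
from h import *
st();go(.4744,-.318,.038)
E
```

```text
11.8 [ 0.4755 -0.3217  0.0432] [[-0.123, -0.992, 0.012], [-0.992, 0.123, -0.003], [0.002, -0.012, -1.0]] [-0.7 -0.3 -0.2] 0.549 [ 0.56  0.87 -0.07  1.86  0.13  0.4  -1.3 ]
total units [-0.0045  0.002   0.0065] rows 1 per [-0.0045  0.002   0.0065]
```

Call:
apply_moves:
  series:
    - {"x": -0.0045,"y": 0.002,"z": 0.0065,"wx": -0.004,"wy": 0,"wz": 0,"fingers": 0.1}
    - {"x": 0,"y": 0,"z": 0,"wx": 0,"wy": 0,"wz": 0,"fingers": -1}
    - {"x": 0,"y": 0,"z": 0,"wx": 0,"wy": 0,"wz": 0,"fingers": -1}
    - {"x": 0,"y": 0,"z": 0,"wx": 0,"wy": 0,"wz": 0,"fingers": -1}
    - {"x": 0,"y": 0,"z": 0,"wx": 0,"wy": 0,"wz": 0,"fingers": -1}
    - {"x": 0,"y": 0,"z": 0,"wx": 0,"wy": 0,"wz": 0,"fingers": -1}
  force: 30

```text
clock: 12.55
tool_pos: [0.4759, -0.3187, 0.0407]
eef_rot: [-0.662, 0.749, -0.002, -0.0]
contact_force: [-0.2, -0.1, -0.7]
opening: 0.111
```

```bash
python3 - <<'E'
from h import *
st();go(.4744,-.318,.038)
E
```

```text
12.55 [ 0.4759 -0.3187  0.0407] [[-0.123, -0.992, 0.003], [-0.992, 0.123, -0.004], [0.003, -0.003, -1.0]] [-0.2 -0.1 -0.7] 0.111 [ 0.55  0.88 -0.06  1.86  0.13  0.41 -1.31]
total units [-0.0007  0.002   0.0034] rows 1 per [-0.0007  0.002   0.0034]
```

Call:
apply_moves:
  series:
    - {"x": 0,"y": 0,"z": -0.01,"wx": 0,"wy": 0,"wz": 0,"fingers": -1}
    - {"x": 0,"y": 0,"z": -0.03,"wx": 0,"wy": 0,"wz": 0,"fingers": -1}
    - {"x": 0,"y": 0,"z": -0.05,"wx": 0,"wy": 0,"wz": 0,"fingers": -1}
    - {"x": 0,"y": 0,"z": -0.06,"wx": 0,"wy": 0,"wz": 0,"fingers": -1}
    - {"x": 0,"y": 0,"z": 0,"wx": 0,"wy": 0,"wz": 0,"fingers": -1}

```text
clock: 13.18
tool_pos: [0.4747, -0.3182, 0.1647]
eef_rot: [-0.662, 0.75, -0.001, -0.001]
contact_force: [0.8, -0.3, -1.9]
opening: 0.111
```

```bash
python3 - <<'E'
from h import *
st();go(.5406,.1602,.155)
E
```

```text
13.175 [ 0.4747 -0.3182  0.1647] [[-0.124, -0.992, 0.001], [-0.992, 0.124, -0.003], [0.003, -0.001, -1.0]] [ 0.8 -0.3 -1.9] 0.111 [ 0.56  0.68 -0.09  1.79  0.1   0.67 -1.28]
total units [-0.6037 -0.0077  0.0104] rows 9 per [-0.0671 -0.0009  0.0012]
```

Call:
apply_moves:
  series:
    - {"x": -0.067,"y": -0.001,"z": 0,"wx": 0,"wy": 0,"wz": 0,"fingers": -1}
    - {"x": -0.067,"y": -0.001,"z": 0,"wx": 0,"wy": 0,"wz": 0,"fingers": -1}
    - {"x": -0.067,"y": -0.001,"z": 0,"wx": 0,"wy": 0,"wz": 0,"fingers": -1}
    - {"x": -0.067,"y": -0.001,"z": 0,"wx": 0,"wy": 0,"wz": 0,"fingers": -1}
    - {"x": -0.067,"y": -0.001,"z": 0,"wx": 0,"wy": 0,"wz": 0,"fingers": -1}
    - {"x": -0.067,"y": -0.001,"z": 0,"wx": 0,"wy": 0,"wz": 0,"fingers": -1}
    - {"x": -0.067,"y": -0.001,"z": 0,"wx": 0,"wy": 0,"wz": 0,"fingers": -1}
    - {"x": -0.067,"y": -0.001,"z": 0,"wx": 0,"wy": 0,"wz": 0,"fingers": -1}

```text
clock: 14.18
tool_pos: [0.5322, 0.1113, 0.1565]
eef_rot: [-0.657, 0.754, 0.0, -0.006]
contact_force: [-0.2, -0.3, -1.6]
opening: 0.107
```

Call:
apply_moves:
  series:
    - {"x": -0.03,"y": 0,"z": 0,"wx": 0,"wy": 0,"wz": 0,"fingers": -1}
    - {"x": 0,"y": 0,"z": 0,"wx": 0,"wy": 0,"wz": -0.044,"fingers": -1}
    - {"x": 0,"y": 0,"z": 0,"wx": 0,"wy": 0,"wz": -0.044,"fingers": -1}
    - {"x": 0,"y": 0,"z": 0,"wx": 0,"wy": 0,"wz": -0.044,"fingers": -1}
    - {"x": 0,"y": 0,"z": 0,"wx": 0,"wy": 0,"wz": -0.044,"fingers": -1}
    - {"x": 0,"y": 0,"z": 0,"wx": 0,"wy": 0,"wz": 0,"fingers": -1}

```text
clock: 14.92
tool_pos: [0.5296, 0.1426, 0.1499]
eef_rot: [0.846, -0.534, -0.007, 0.01]
contact_force: [0.2, 0.3, -0.6]
opening: 0.109
```

```bash
cat >> h.py <<'E'
def lev(yaw):
    s=get_state(); r=R.from_quat(s['eef_rot']).as_matrix(); a=np.radians(yaw)
    t=np.array([[np.cos(a),np.sin(a),0],[np.sin(a),-np.cos(a),0],[0,0,-1]])
    print('turn units',np.round(R.from_matrix(r.T@t).as_rotvec()/np.pi,4))
E
python3 - <<'E'
from h import *
st();go(.5406,.1602,.14);lev(-65.45)
E
```

```text
14.925 [0.5296 0.1426 0.1499] [[0.43, -0.903, -0.022], [-0.903, -0.43, -0.009], [-0.001, 0.024, -1.0]] [ 0.2  0.3 -0.6] 0.109 [-0.26  0.69 -0.15  1.84  0.16  0.64 -1.63]
total units [-0.014  -0.0221  0.0119] rows 1 per [-0.014  -0.0221  0.0119]
turn units [0.0076 0.0004 0.0051]
```

Call:
apply_moves:
  series:
    - {"x": -0.014,"y": -0.024,"z": 0,"wx": 0.0076,"wy": 0,"wz": 0.005,"fingers": -1}
    - {"x": 0,"y": 0,"z": 0,"wx": 0,"wy": 0,"wz": 0,"fingers": -1}

```text
clock: 15.18
tool_pos: [0.5427, 0.1626, 0.1488]
eef_rot: [0.84, -0.542, -0.0, -0.001]
contact_force: [-0.3, -0.7, -1.8]
opening: 0.11
```

```bash
python3 - <<'E'
from h import *
st();go(.542,.1608,.075);lev(-65.45)
a,d,M=snap('wrist','w5.png');P=cloud(d,M);np.savez('w5.npz',a=a,P=P,d=d)
b,d2,M2=snap('side','s5.png');c,d3,M3=snap('scene')
cv2.imwrite('pics/v5.png',np.hstack([a[140:384,100:412],cv2.resize(b[170:290,120:270],(305,244)),])[:,:,::-1])
E
```

```text
15.175 [0.5427 0.1626 0.1488] [[0.412, -0.911, 0.0], [-0.911, -0.412, 0.002], [-0.002, -0.001, -1.0]] [-0.3 -0.7 -1.8] 0.11 [-0.29  0.7  -0.14  1.81  0.15  0.63 -1.67]
total units [0.0018 0.0018 0.0922] rows 2 per [0.0009 0.0009 0.0461]
turn units [-0.0003  0.0006 -0.0014]
```

View pics/v5.png

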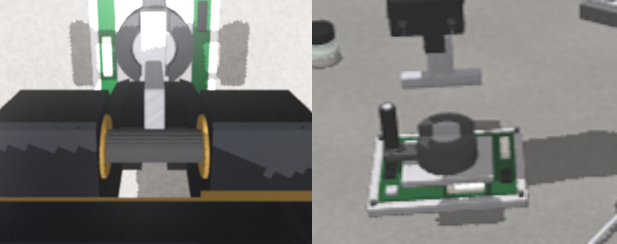

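The pin hangs level above the press and in line with the slot (wrist crop (152,40)), with the handle at the far end. I'll measure the bar's offset numerically.

```bash
python3 - <<'E'
from h import *
P=np.load('w5.npz')['P'];q=P[:240,150:360].reshape(-1,3)
a=np.radians(24.55);u=np.array([np.cos(a),np.sin(a)]);v=np.array([-u[1],u[0]])
l=np.c_[(q[:,:2]-C)@u,(q[:,:2]-C)@v,q[:,2]]*1000
m=(l[:,2]>128)&(l[:,2]<141)&(abs(l[:,1])<20)&(abs(l[:,0])<60)
b=l[m];print(m.sum(),'x',b[:,0].min(),b[:,0].max(),'z',np.median(b[:,2]),cv2.minAreaRect(b[:,:2].astype(np.float32)))
for lo in range(10,45,8):
    k=b[(b[:,0]>lo)&(b[:,0]<lo+8)]
    if len(k):print(lo,np.percentile(k[:,1],[2,50,98]).round(1),np.median(k[:,2]).round(1))
t=l[(l[:,2]>160)&(l[:,2]<190)&(abs(l[:,1])<20)&(abs(l[:,0])<30)];print('tab',len(t),t.mean(0) if len(t) else '')
m=(l[:,2]>57)&(l[:,2]<65)&(np.hypot(l[:,0],l[:,1])<37);print('crown', cv2.minEnclosingCircle(l[m][:,:2].astype(np.float32)))
E
```

```text
1314 x -0.9032931741981581 42.341886722602666 z 136.31076895275055 ((20.743249893188477, 0.5312652587890625), (14.005269050598145, 43.201515197753906), 89.59869384765625)
10 [-5.8  0.8  7.5] 136.4
18 [-6.4  0.8  7.4] 136.4
26 [-6.4  0.8  7.3] 136.3
34 [-6.3  0.5  7.2] 136.3
42 [-5.9  0.8  7.3] 133.7
tab 1460 [1.27444919e+01 1.64888621e-02 1.79688308e+02]
crown ((-0.2022434026002884, 0.12951602041721344), 34.339786529541016)
```

Call:
apply_moves:
  series:
    - {"x": 0.0005,"y": 0,"z": 0.03,"wx": 0,"wy": 0,"wz": 0,"fingers": -1}
    - {"x": 0,"y": 0,"z": 0.03,"wx": 0,"wy": 0,"wz": 0,"fingers": -1}
    - {"x": 0,"y": 0,"z": 0.006,"wx": 0,"wy": 0,"wz": 0,"fingers": -1}
    - {"x": 0,"y": 0,"z": 0,"wx": 0,"wy": 0,"wz": 0,"fingers": -1}

```text
clock: 15.82
tool_pos: [0.5427, 0.1582, 0.0958]
eef_rot: [0.839, -0.544, 0.001, 0.001]
contact_force: [0.1, -0.7, -1.6]
opening: 0.109
```

```bash
python3 - <<'E'
from h import *
st();go(.5425,.1621,.075);lev(-65.45)
E
```

```text
15.825 [0.5427 0.1582 0.0958] [[0.408, -0.913, 0.0], [-0.913, -0.408, -0.002], [0.002, 0.0, -1.0]] [ 0.1 -0.7 -1.6] 0.109 [-0.3   0.78 -0.12  1.85  0.18  0.52 -1.69]
total units [-0.0045 -0.0017  0.026 ] rows 1 per [-0.0045 -0.0017  0.026 ]
turn units [ 0.0001 -0.0005 -0.0025]
```

Lateral drift is 4 mm, so I'll correct it before entering.

Call:
apply_moves:
  series:
    - {"x": -0.0045,"y": -0.0015,"z": 0,"wx": 0,"wy": 0,"wz": -0.002,"fingers": -1}
    - {"x": 0,"y": 0,"z": 0.006,"wx": 0,"wy": 0,"wz": 0,"fingers": -1}
    - {"x": 0,"y": 0,"z": 0,"wx": 0,"wy": 0,"wz": 0,"fingers": -1}

```text
clock: 16.2
tool_pos: [0.5435, 0.1627, 0.0927]
eef_rot: [0.841, -0.541, 0.002, -0.001]
contact_force: [-0.2, 0.9, -1.6]
opening: 0.106
```

```bash
python3 - <<'E'
from h import *
st();go(.5425,.1621,.0735);lev(-65.45)
E
```

```text
16.2 [0.5435 0.1627 0.0927] [[0.414, -0.91, 0.003], [-0.91, -0.414, -0.0], [0.002, -0.003, -1.0]] [-0.2  0.9 -1.6] 0.106 [-0.3   0.79 -0.12  1.85  0.18  0.51 -1.69]
total units [0.0001 0.0015 0.0239] rows 1 per [0.0001 0.0015 0.0239]
turn units [-0.0009 -0.0006 -0.0005]
```

Call:
apply_moves:
  series:
    - {"x": -0.0004,"y": 0.001,"z": 0.006,"wx": 0,"wy": 0,"wz": 0,"fingers": -1}
    - {"x": -0.0004,"y": 0,"z": 0.006,"wx": 0,"wy": 0,"wz": 0,"fingers": -1}
    - {"x": -0.0004,"y": 0,"z": 0.006,"wx": 0,"wy": 0,"wz": 0,"fingers": -1}
    - {"x": 0,"y": 0,"z": 0,"wx": 0,"wy": 0,"wz": 0,"fingers": -1}

```text
clock: 16.7
tool_pos: [0.5424, 0.1632, 0.0773]
eef_rot: [0.841, -0.541, 0.002, -0.001]
contact_force: [-0.1, -0.4, -2.3]
opening: 0.112
```

```bash
python3 - <<'E'
from h import *
st();go(.5425,.1621,.0735);lev(-65.45)
E
```

```text
16.7 [0.5424 0.1632 0.0773] [[0.414, -0.91, 0.003], [-0.91, -0.414, -0.001], [0.002, -0.003, -1.0]] [-0.1 -0.4 -2.3] 0.112 [-0.31  0.81 -0.11  1.86  0.18  0.47 -1.69]
total units [0.0013 0.0004 0.0047] rows 1 per [0.0013 0.0004 0.0047]
turn units [-0.0009 -0.0006 -0.0006]
```

Call:
apply_moves:
  series:
    - {"x": 0.0006,"y": 0,"z": 0.003,"wx": 0,"wy": 0,"wz": 0,"fingers": -1}
    - {"x": 0,"y": 0,"z": 0.002,"wx": 0,"wy": 0,"wz": 0,"fingers": -1}
    - {"x": 0,"y": 0,"z": 0.001,"wx": 0,"wy": 0,"wz": 0,"fingers": -1}
    - {"x": 0,"y": 0,"z": 0,"wx": 0,"wy": 0,"wz": 0,"fingers": -1}

```text
clock: 17.2
tool_pos: [0.543, 0.1628, 0.074]
eef_rot: [0.841, -0.541, 0.002, -0.001]
contact_force: [-0.3, 0.3, -1.7]
opening: 0.113
```

```bash
python3 - <<'E'
from h import *
st();go(.5425,.1621,.0735)
E
```

```text
17.2 [0.543  0.1628 0.074 ] [[0.414, -0.91, 0.005], [-0.91, -0.414, -0.0], [0.002, -0.004, -1.0]] [-0.3  0.3 -1.7] 0.113 [-0.31  0.82 -0.11  1.86  0.19  0.46 -1.7 ]
total units [0.0005 0.001  0.0006] rows 1 per [0.0005 0.001  0.0006]
```

No contact yet, so I'll go on gently until it touches.

Call:
apply_moves:
  series:
    - {"x": 0.0004,"y": 0.0006,"z": 0.0015,"wx": 0,"wy": 0,"wz": 0,"fingers": -1}
    - {"x": 0,"y": 0,"z": 0.0015,"wx": 0,"wy": 0,"wz": 0,"fingers": -1}

```text
clock: 17.45
tool_pos: [0.5436, 0.1629, 0.0736]
eef_rot: [0.841, -0.541, 0.003, -0.002]
contact_force: [-4.1, -1.5, 13.9]
opening: 0.108
```

Call:
apply_moves:
  series:
    - {"x": 0,"y": 0,"z": 0.0015,"wx": 0,"wy": 0,"wz": 0,"fingers": -1}

```text
clock: 17.58
tool_pos: [0.5435, 0.1629, 0.0736]
eef_rot: [0.841, -0.541, 0.003, -0.002]
contact_force: [-3.3, -0.7, 12.5]
opening: 0.111
```

```bash
python3 - <<'E'
from h import *
st();go(.5425,.1621,.0735)
E
```

```text
17.575 [0.5435 0.1629 0.0736] [[0.414, -0.91, 0.007], [-0.91, -0.414, 0.001], [0.003, -0.007, -1.0]] [-3.3 -0.7 12.5] 0.111 [-0.31  0.82 -0.11  1.86  0.19  0.46 -1.7 ]
total units [0.0004 0.0016 0.0002] rows 1 per [0.0004 0.0016 0.0002]
```

It is seated at the expected height, with 12 N from the floor. I'll release, retreat straight up and look.

Call:
apply_moves:
  series:
    - {"x": 0,"y": 0,"z": 0,"wx": 0,"wy": 0,"wz": 0,"fingers": -0.3}
    - {"x": 0,"y": 0,"z": 0,"wx": 0,"wy": 0,"wz": 0,"fingers": -0.3}
    - {"x": 0,"y": 0,"z": 0,"wx": 0,"wy": 0,"wz": 0,"fingers": -0.3}
    - {"x": 0,"y": 0,"z": -0.02,"wx": 0,"wy": 0,"wz": 0,"fingers": -0.3}
    - {"x": 0,"y": 0,"z": -0.05,"wx": 0,"wy": 0,"wz": 0,"fingers": -0.3}
    - {"x": 0,"y": 0,"z": -0.07,"wx": 0,"wy": 0,"wz": 0,"fingers": 0}
    - {"x": 0,"y": 0.05,"z": -0.04,"wx": 0,"wy": 0,"wz": 0,"fingers": 0}
    - {"x": 0,"y": 0,"z": 0,"wx": 0,"wy": 0,"wz": 0,"fingers": 0}

```text
clock: 18.58
tool_pos: [0.5064, 0.1463, 0.225]
eef_rot: [0.841, -0.541, 0.004, -0.004]
contact_force: [0.7, 0.1, -0.1]
opening: 0.501
```

```bash
python3 - <<'E'
from h import *
st()
a,d,M=snap('wrist','w6.png');P=cloud(d,M)
b,d2,M2=snap('side')
cv2.imwrite('pics/v6.png',np.hstack([cv2.resize(a[40:240,150:350],(400,400)),cv2.resize(b[190:290,130:230],(400,400))])[:,:,::-1])
q=P[:240,150:360].reshape(-1,3)
an=np.radians(24.55);u=np.array([np.cos(an),np.sin(an)]);v=np.array([-u[1],u[0]])
l=np.c_[(q[:,:2]-C)@u,(q[:,:2]-C)@v,q[:,2]]*1000
def S(m,n):
    print(n,m.sum(),cv2.minAreaRect(l[m][:,:2].astype(np.float32)) if m.sum()>3 else '',np.median(l[m][:,2]))
S((l[:,2]>102)&(l[:,2]<112)&(abs(l[:,0])<25)&(abs(l[:,1])<15),'tab top')
S((l[:,2]>58)&(l[:,2]<64)&(abs(l[:,1])<9.5)&(abs(l[:,0])<48),'bar+')
S((l[:,2]>92)&(l[:,2]<101)&(l[:,0]>45),'handle')
E
```

```text
18.575 [0.5064 0.1463 0.225 ] [[0.414, -0.91, 0.011], [-0.91, -0.414, 0.002], [0.003, -0.011, -1.0]] [ 0.7  0.1 -0.1] 0.501 [-0.26  0.55 -0.17  1.86  0.13  0.73 -1.65]
tab top 287 ((1.2034978866577148, 0.9620110988616943), (24.683874130249023, 9.168163299560547), 0.19569244980812073) 107.28917476779593
bar+ 785 ((1.0469398498535156, 0.49197864532470703), (82.80608367919922, 13.950428009033203), 0.16696685552597046) 61.31830461003429
handle 318 ((59.816490173339844, -0.056456565856933594), (17.207698822021484, 16.280080795288086), 0.17183996737003326) 97.49674211411397
```

View pics/v6.png

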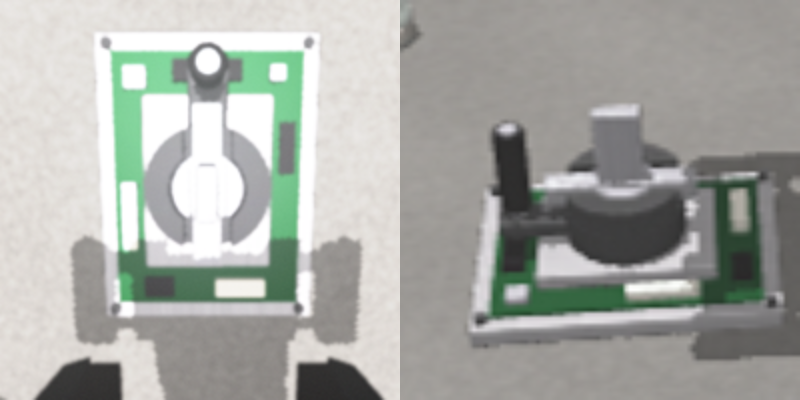

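The crops show the pin upright in the lined-up slots (bar about (207,180), tab (205,205)) and the handle in line with it (208,62). The bar is centred to about 1 mm and 0.5 mm, its yaw is off by 0.2°, and its top is at 61.3 mm (nominal 61 if the bar is 14 mm high). The gripper is clear, so I'll hand in.

```bash
python3 -c "
from plant import *
print(finish_job(), get_state()['clock'])"
```

```text
the job is handed in; nothing more can be done
the job is handed in; nothing more can be done
```

The nut is turned and the long lock pin lies in the lined-up slots. I handed the job in with the robot's clock at about 18.6 s of the 64 s allowed; no verdict is reported.

- **Nut:** I gripped the crank handle of the grey press and turned it about 500° clockwise, one whole turn plus 140°, to the next line-up. The start value was about -8.73 rad. Before the pin went in, the handle pointed to 24.7°, against 24.5–24.6° for the plate and the crown slot. After the pin was in, the handle still lay in line with the press to within about 0.1°.
- **Pin:** I took the long pin from its groove and lowered it until it touched the floor, with about 12–14 N at contact. I then let go and moved straight up. In the last images the pin is upright and about 1 mm off centre along the slot and 0.5 mm across it. Its yaw is 0.2° off and the bar top is at 61.3 mm (61 mm if the bar is 14 mm high).
- **Clearance and forces:** The gripper was clear of everything at hand-in, and the wrist force stayed under 15 N in every reading I took.
- **Disagreements:** The fixed side camera's depth put the press about 5 mm away from where the wrist camera did; I used the wrist camera, and the fit bore it out. The first move call was refused because its rows lacked some keys, and nothing moved.

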